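# Wind and start the chocolate counter's clockwork carousel

### The arm

A 6-joint arm with a two-finger parallel gripper is mounted at the origin on the work surface. World frame = base frame: x ahead of the robot, y to its left, z up, the work surface at z = 0. Lengths are in m, angles in rad, forces in N, time in s.
With the tool pointing down it reaches from about 0.35 to 0.975 m from the base axis. Payload 4.9 kg.
Tool frame: the origin (TCP) lies midway between the tips of the shut fingers; the grasp point (between the pads) lies 19 mm behind it; z points along the fingers, y is the line along which they close (so a half turn about z gives the same grasp; the last joint's range is limited). The gripper opens to 85 mm and grips with 20 to 120 N. Pads are 22 mm wide; open, the fingers measure 114 mm over their backs; the gripper's body (76 mm by 85 mm) begins 54 mm behind the grasp point. The pads swing forward as they close: fully open they stand 13 mm farther back than shut.
Start: joints at [1.095, 0.053, 1.613, -0, 1.476, -0.119], TCP at [0.218, 0.586, 0.231] pointing down, gripper open.
Joint ranges: [-3.01, 3.01], [-1.01, 2.22], [0.06, 2.58], [-1.02, 4.17], [0.09, 2.62], [-3.14, 3.14]. Speed limits (rad/s): [2.57, 2.57, 3.14, 3.14, 3.14, 3.14].

### API

Orientations are given as a rotation vector (axis times angle).
In Python, from station import ctrl, optics, job gives the robot as it stands.
- The arm moves only by the shell command python3 -m jog 'ROWS' [OPENING] [FORCE]. ROWS is JSON, a list of rows, each a list of 2 entries, a list of its own where there are three numbers: the shift along the tool's x, y, z in m, then the turn, a rotation vector about the tool's x, y, z in rad. A call has 1 to 5 rows; each row is the pose to reach, as a shift and turn from the pose commanded when the call began, along the tool's axes at that moment; what a row does not reach only later rows make up. A row lasts 1/10 s, in which the tool goes at most 50 mm and 8.59 degrees, less where a joint would pass 70% of its speed; a pose out of reach is approached as far as the arm can. A call with a gripper value outside its range is refused whole. OPENING is the opening, from 0 (shut) to 1 (fully open), set as the call begins (- or left out, the last holds). The fingers move at their own pace and stop on an object; FORCE is the grip in N (left out, the last holds). Time passes only in rows, so rows that repeat a pose let the fingers close. It gives the time, the measured TCP pose, the force, the opening and the grip force at its end, in the units of the state.
- ctrl.get_obs(): the state, without advancing time (a new reading comes with each control period).
- optics.get_image(name): name is "side" or "top" or "wrist"; returns a dict with "image" (480x640x3 uint8, blue, green, red), "fx", "fy", "cx", "cy" (pixels), "D" ([k1, k2, p1, p2, k3] as OpenCV has them; the pictures are not rectified), "rvec" (rotation vector, rad) and "tvec" (3), from world to camera coordinates, as OpenCV has them; the wrist camera has in their place "mount" (4x4, takes a point from camera to tool coordinates, whose origin is the TCP and whose axes are the flange's). Camera axes: x right, y down, z forward; pixel columns grow to the right and rows downward; lengths in m; the calibration is good to about 2 mm. A picture is of the moment at which its call begins: read the wrist's pose just before it. There is no depth.
- job.finish_job(): hands the job in; it is judged then, once.
The state is a dict: "t": time; "q": joint angles; "dq": joint speeds; "effort": joint torques, N m; "tool_pos": TCP position; "tool_rot": TCP orientation; "contact_force": force on the tool from outside, world axes, zero at the start; "wrist_torque": the same for the moment, N m; "opening": finger opening in m; "grip_force": force on a finger pad.
Only numpy, scipy, OpenCV 4.12 (cv2) and the standard library are available. Lean on these libraries where they do the work, as an engineer would, in place of code of your own. Each camera call takes 0.05 s, during which the arm holds its last target. There are 200 camera calls.

### The job

Get the chocolate counter's clockwork display carousel going: wind the brass key on top clockwise until it is fully wound and will turn no further, in as many partial turns as you need, while the carousel is still held. Then press the start pedal at its foot all the way down to its stop and let it spring back up, so that the carousel turns by itself until the spring has run down. Do not push or tip any of the goods standing around it.

Things in the scene. Friction and masses are not known exactly. Their poses are not given: they have to be found in the camera images.
- stand: Fixed display carousel; origin on the counter on its vertical axis. Steel foot 210 mm across; wooden disc 224 mm across, top 70 mm high, its dummy chocolates up to 92 mm; central column 62 mm across up to 143 mm, winding key above it. The pedal sticks out below the disc along this frame's -y axis, to 205 mm from the axis.
- key_grip (a point): Centre of the brass key's upright two-lobed plate handle, on the carousel's axis, 180 mm above the counter. The plate is 92 mm long (point x axis), 14 mm thick (point y axis: close the fingers along it) and spans heights 158 to 202 mm (162 to 198 mm at its middle). It turns with the key and looks the same after half a turn. Below it is only a thin shaft down to 143 mm.
- key (a joint): Angle wound on the key, rad: 6.2 at the hard stop (fully wound), 0 to 1.0 at the start. It grows as the key is turned clockwise seen from above. It needs about 0.2 N m at first and 0.3 N m near the end; a drag clutch keeps it where it is let go.
- carousel (a joint): Mainspring tension, rad: how far the disc lags behind the key; 0 = run down. The disc follows the key until the key is at 1.3, then its pin meets the pedal's tooth and tension grows with the key, to 4.9 fully wound. With the pedal pressed past about 0.11 rad the tooth is clear and the disc turns clockwise by itself; tension is back at 0 in about 3 s.
- pedal (a joint): Pedal angle, rad: 0 = up (rest), 0.18 = down on its stop. Sprung: about 4 N on the pad starts it, about 8 N holds it on the stop; it springs up when let go.
- pedal_pad (a point): Centre of the top of the pedal's rubber pad, 54 x 42 mm (42 mm along the stand's y), 180 mm from the carousel's axis along the stand's -y axis; 46 mm above the counter at rest, about 20 mm on the stop (it swings about a level hinge 38 mm high, 36 mm from the axis).
- gift_box: Bystander: flat white gift box, 94 x 154 x 40 mm, loose; origin at the centre of its underside
- tin: Bystander: round aluminium tin, 76 mm across, 56 mm high, loose; origin at the centre of its underside
- tablets: Bystander: stack of three chocolate tablets in wrappers, 82 x 161 x 30 mm, loose; origin at the centre of its underside
- sign: Bystander: small blank black sign standing upright on a foot, 76 mm wide, 62 mm high, loose; origin at the centre of its underside
- jar: Bystander: jar of sugared almonds with a steel lid, 84 mm across, 114 mm high, loose; origin at the centre of its underside
- tongs: Bystander: steel serving tongs lying flat, 200 mm long, loose; origin on the table near their middle
- bowl: Bystander: white bowl, 110 mm across, 50 mm high, loose; origin at the centre of its underside

How it is judged:
By the outcome, as a careful person would: the job done as asked, in the order asked, and still so for the second after the job is handed in, with the robot touching nothing.
It also fails if it takes over 64 s, if anything falls off the work surface, if the arm or the gripper's body presses on something with over 40 N, if the wrist force passes 120 N, or if a joint passes its speed limit or range.

## Working session

There is one attempt and no reset: what is moved stays moved. The work goes in short steps, Python scripts to look and compute and a shell command to move; the robot and the scene stay as the last step left them, time stands still between calls to the robot, and variables do not carry over. Pictures are saved under pics/ and viewed, at most 10 in all, crops included, and the job is handed in when it is done.

```bash
mkdir -p pics; ls
cat > h.py <<'E'
import numpy as np,cv2
from station import ctrl,optics,job
from scipy.spatial.transform import Rotation as R
def snap(n,f):
    d=optics.get_image(n); cv2.imwrite('pics/'+f,d['image']); return d
E
python3 - <<'E'
from h import *
import pickle
o=ctrl.get_obs();print(o)
d={n:snap(n,n+'0.png') for n in('top','side')}
pickle.dump(d,open('d0.pkl','wb'))
for n in d: print(n,{k:v for k,v in d[n].items() if k!='image'})
E
```

```text
pics
{'t': 0.0, 'q': array([ 1.09499644e+00,  5.33266995e-02,  1.61429667e+00, -2.13325068e-05,
        1.47598247e+00, -1.19012110e-01]), 'dq': array([-0.00123234,  0.00095915, -0.00135729,  0.00091703, -0.00197122,
        0.00072663]), 'effort': array([-5.16854889e-04, -3.93680978e+01, -3.70179927e+01, -1.77190377e-04,
        7.23450183e-03, -4.38232448e-06]), 'tool_pos': array([0.2180177 , 0.58508027, 0.23008011]), 'tool_rot': array([-5.57368552e-01, -3.09117399e+00,  3.03270050e-03]), 'contact_force': array([ 0.88477401, -1.11033977,  0.25188902]), 'wrist_torque': array([ 0.04988787, -0.04113242, -0.01470341]), 'grip_force': 0.0, 'opening': 0.08537191044796219}
top {'fx': 562.9738141870554, 'fy': 562.9738141870554, 'cx': 317.609916559923, 'cy': 244.02964655625328, 'D': array([0.04516427, 0.        , 0.        , 0.        , 0.        ]), 'rvec': array([ 2.18259932, -2.01315798,  0.2178951 ]), 'tvec': array([0.0176308 , 0.60028944, 1.36490733])}
side {'fx': 598.7480676068176, 'fy': 598.7480676068176, 'cx': 320.84819623927234, 'cy': 236.74883854636602, 'D': array([0.05894912, 0.        , 0.        , 0.        , 0.        ]), 'rvec': array([ 2.04267387, -0.76082622,  0.3893254 ]), 'tvec': array([-0.41221402,  0.33279819,  1.07054081])}
```

View pics/top0.png

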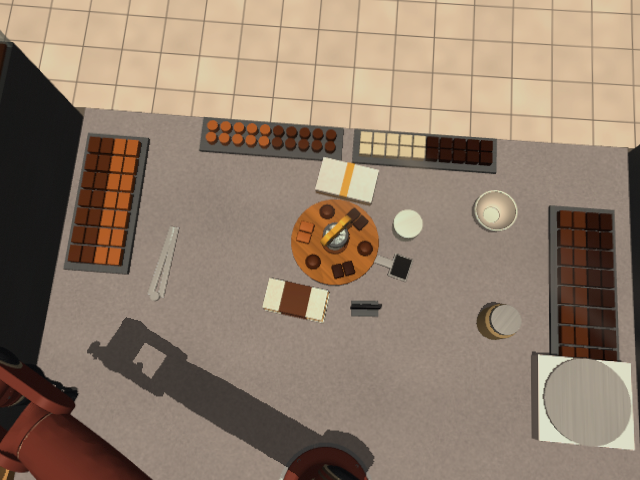

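View pics/side0.png

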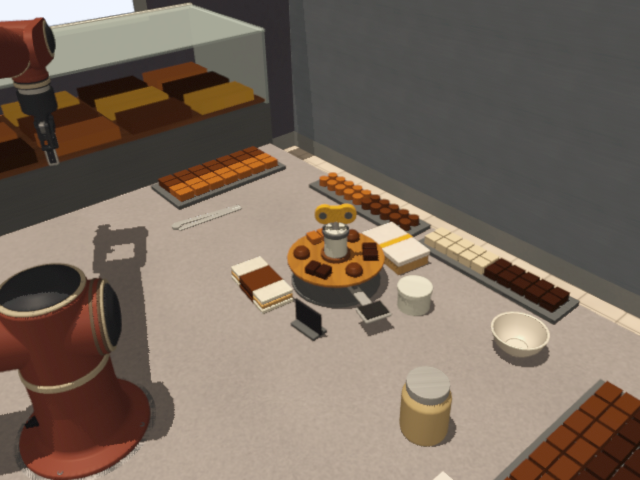

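The top view shows the disc around (335,242), the pad at (400,267), and the key running from about (325,242) to (358,214). In the side view the key is at (336,214) and the pad at (373,311). I'll zoom in on both.

```bash
cat >> h.py <<'E'
def cam(d): return np.array([[d['fx'],0,d['cx']],[0,d['fy'],d['cy']],[0,0,1]])
def ray(d,uv):
    p=cv2.undistortPoints(np.array([[uv]],float),cam(d),d['D'])[0,0]
    Rm=cv2.Rodrigues(d['rvec'])[0]; return -Rm.T@d['tvec'], Rm.T@np.r_[p,1]
def atz(d,uv,z):
    c,r=ray(d,uv); return c+r*(z-c[2])/r[2]
def proj(d,P): return cv2.projectPoints(np.array(P,float).reshape(-1,3),d['rvec'],d['tvec'],cam(d),d['D'])[0][:,0]
E
python3 - <<'E'
from h import *
import pickle
d=pickle.load(open('d0.pkl','rb'))
t=d['top']
for n,uv,z in[('disc',(335,242),.07),('pad',(400,267),.046),('k1',(325,242),.18),('k2',(358,214),.18),('tin',(408,223),.056),('sign',(366,308),.03),('tab',(296,300),.03),('gift',(347,181),.04)]: print(n,atz(t,uv,z).round(4))
a=cv2.resize(t['image'][185:325,250:430],None,fx=4.4,fy=4.4,interpolation=cv2.INTER_CUBIC)[:600,:400+392]
s=cv2.resize(d['side']['image'][195:335,270:430],None,fx=4.2,fy=4.2,interpolation=cv2.INTER_CUBIC)[:590]
cv2.imwrite('pics/a.png',a[:600,:800]);cv2.imwrite('pics/s.png',s)
E
```

```text
disc [0.6049 0.0223 0.07  ]
pad [ 0.5584 -0.148   0.046 ]
k1 [0.5778 0.0466 0.18  ]
k2 [ 0.6517 -0.0257  0.18  ]
tin [ 0.6733 -0.1615  0.056 ]
sign [ 0.4489 -0.0693  0.03  ]
tab [0.4548 0.1099 0.03  ]
gift [0.7799 0.0027 0.04  ]
```

View pics/a.png

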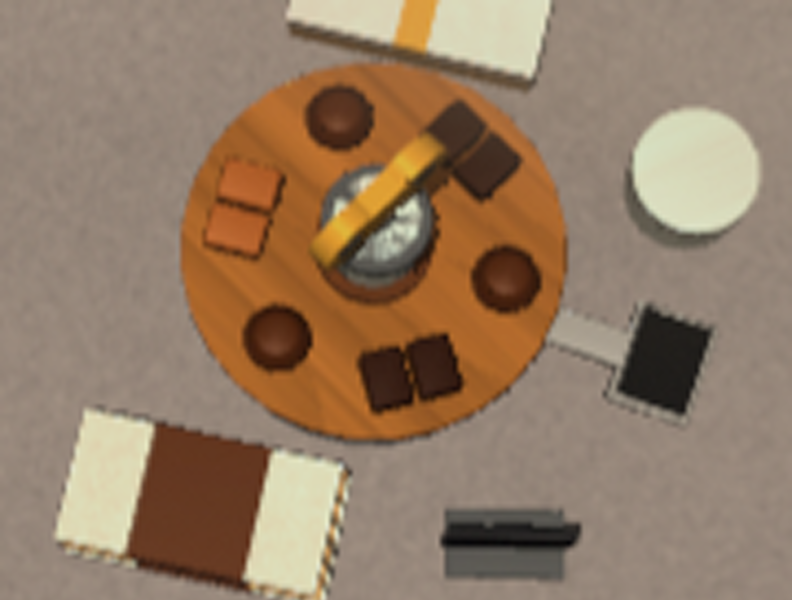

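View pics/s.png

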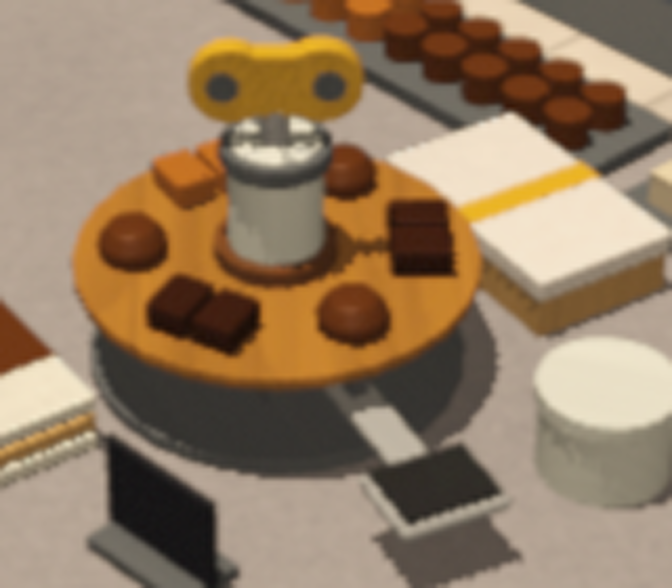

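```bash
cat >> h.py <<'E'
def tri(d,uvs):
    A=0;b=0
    for k,uv in uvs.items():
        c,r=ray(d[k],uv); r/=np.linalg.norm(r); M=np.eye(3)-np.outer(r,r); A=A+M; b=b+M@c
    return np.linalg.solve(A,b)
def todo(target,yaz=None):
    "shift in tool axes to world TCP target, with tool z turn so that tool y has azimuth yaz (deg)"
    o=ctrl.get_obs(); Rm=R.from_rotvec(o['tool_rot']).as_matrix(); y=Rm[:,1]
    az=np.degrees(np.arctan2(y[1],y[0]))
    print('shift',(Rm.T@(np.array(target)-o['tool_pos'])).round(4),'yaz',az.round(2),'q',np.degrees(o['q']).round(1),'pos',o['tool_pos'].round(4),'zax',Rm[:,2].round(3))
    if yaz is not None: print('turn rad',np.radians(az-yaz))
E
python3 - <<'E'
from h import *
import pickle
d=pickle.load(open('d0.pkl','rb'));t=d['top']
print(tri(d,{'top':(380/4.4+250,197/4.4+185),'side':(335.5,214.8)}))
print(tri(d,{'top':(334.9,242.2),'side':(270+278/4.2,195+259/4.2)}))
for n in d:
    im=cv2.cvtColor(d[n]['image'],cv2.COLOR_BGR2HSV)
    print(n,proj(d[n],[[.605,.022,.18],[.605,.022,.07],[.5584,-.148,.046]]).round(1).tolist())
c=lambda x,y:(x/4.4+250,y/4.4+185)
print('top edge',atz(t,c(318,240),.197),atz(t,c(437,140),.197))
print('pad',tri(d,{'top':c(664,361),'side':(270+437/4.2,195+488/4.2)}))
todo([.605,.022,.26])
E
```

```text
[0.60852332 0.02313267 0.17820349]
[0.60600113 0.02194353 0.06686   ]
top [[336.4, 231.6], [335.1, 242.0], [400.0, 267.0]]
side [[335.3, 214.7], [335.4, 255.8], [372.8, 309.1]]
top edge [0.57926702 0.05321339 0.197     ] [ 0.63846539 -0.00524908  0.197     ]
pad [ 0.55934125 -0.15089509  0.04153127]
shift [-0.5593 -0.3925 -0.0292] yaz 69.56 q [62.7  3.1 92.5 -0.  84.6 -6.8] pos [0.2181 0.5851 0.2302] zax [-0.001 -0.002 -1.   ]
```

```bash
python3 -m jog '[[[-0.03,-0.02,-0.03],[0,0,0]],[[-0.065,-0.045,-0.03],[0,0,0]],[[-0.1,-0.07,-0.03],[0,0,0]],[[-0.14,-0.098,-0.03],[0,0,0]],[[-0.18,-0.126,-0.03],[0,0,0]]]' 1 80
python3 -m jog '[[[-0.04,-0.028,0],[0,0,0.1]],[[-0.08,-0.056,0],[0,0,0.2]],[[-0.12,-0.084,0],[0,0,0.3]],[[-0.16,-0.112,0],[0,0,0.4]],[[-0.2,-0.14,0],[0,0,0.42]]]'
python3 - <<'E'
from h import *
todo([.606,.022,.26],45.5)
E
```

```text
t: 0.6
tool_pos: [0.3433, 0.4031, 0.2608]
tool_rot: [-0.556, -3.092, 0.001]
contact_force: [1.4, 0.8, -0.4]
opening: 0.0853
grip_force: 0.0
t: 1.1
tool_pos: [0.482, 0.2017, 0.2609]
tool_rot: [-1.193, -2.906, 0.0]
contact_force: [1.2, 1.0, 1.0]
opening: 0.0857
grip_force: 0.0
shift [-0.2145 -0.0408  0.0009] yaz 45.37 q [ 14.5 -12.1 103.9   0.   88.2 -30.8] pos [0.482  0.2017 0.2609] zax [-0.  0. -1.]
turn rad -0.0023149330890162413
```

```bash
python3 -m jog '[[[-0.045,-0.009,0],[0,0,0]],[[-0.09,-0.018,0],[0,0,0]],[[-0.135,-0.027,0],[0,0,0]],[[-0.18,-0.034,0],[0,0,0]],[[-0.2145,-0.041,0],[0,0,0]]]'
python3 -m jog '[[[0,0,0],[0,0,0]],[[0,0,0],[0,0,0]]]'
python3 - <<'E'
from h import *
todo([.606,.022,.26],45.5)
d=snap('wrist','w1.png')
print(d['mount'],d['fx'],d['cx'],d['cy'],d['D'])
M=np.linalg.inv(d['mount'])
o=ctrl.get_obs();T=np.eye(4);T[:3,:3]=R.from_rotvec(o['tool_rot']).as_matrix();T[:3,3]=o['tool_pos']
W=M@np.linalg.inv(T); d['rvec']=cv2.Rodrigues(W[:3,:3])[0][:,0]; d['tvec']=W[:3,3]
import pickle;pickle.dump(d,open('w1.pkl','wb'))
print(proj(d,[[.606,.022,.2],[.638,-.0105,.2],[.574,.0545,.2]]))
E
```

```text
t: 1.6
tool_pos: [0.6065, 0.0217, 0.2606]
tool_rot: [-1.192, -2.906, 0.001]
contact_force: [0.1, -0.9, 0.3]
opening: 0.0853
grip_force: 0.0
t: 1.8
tool_pos: [0.6055, 0.0236, 0.2604]
tool_rot: [-1.191, -2.905, 0.0]
contact_force: [-0.9, 0.3, 0.2]
opening: 0.0854
grip_force: 0.0
shift [-0.0015 -0.0007  0.0004] yaz 45.41 q [ -4.8  -0.4  93.1   0.   87.4 -50.2] pos [0.6055 0.0236 0.2604] zax [-0.002  0.001 -1.   ]
turn rad -0.0015135542793964674
[[-9.00000967e-04 -9.51373345e-01 -3.08038876e-01  7.90917029e-02]
 [ 9.99999595e-01 -8.65389744e-04 -2.48968146e-04 -1.76718814e-04]
 [-2.97120267e-05 -3.08038975e-01  9.51373738e-01 -1.44427253e-01]
 [ 0.00000000e+00  0.00000000e+00  0.00000000e+00  1.00000000e+00]] 375.28241088569524 321.9221851281311 236.1590106463447 [-0.02340322  0.          0.          0.          0.        ]
[[320.473308   260.47471458]
 [319.43995153 328.45359017]
 [321.6507264  183.15167824]]
```

View pics/w1.png

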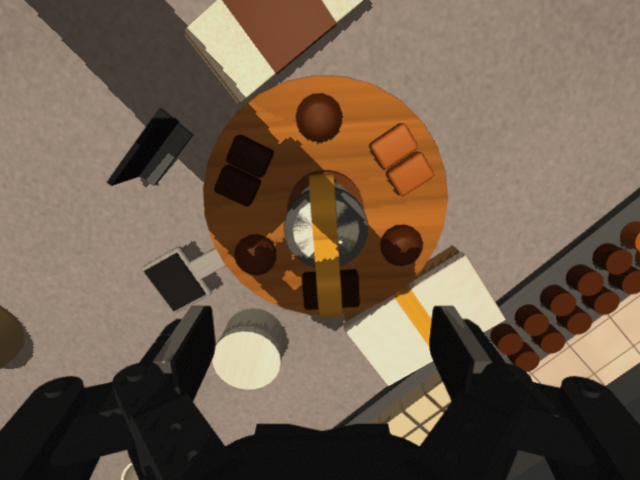

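The wrist view shows the plate running from about (323,177) to (330,318), nearly along the image columns, so it is slightly turned and offset. I'll compute the correction.

Run:
```python
from h import *
import pickle
d=pickle.load(open('w1.pkl','rb'))
a,b=atz(d,(323,177),.2),atz(d,(330,318),.2)
print(a,b,(a+b)/2,np.linalg.norm(a-b),'y az',np.degrees(np.arctan2(*(b-a)[1::-1]))+90)
# plate middle segment edges via colour
h=cv2.cvtColor(d['image'],cv2.COLOR_BGR2HSV)
for r in range(180,320,12):
    row=h[r,295:360]; m=np.where((row[:,0]>15)&(row[:,0]<30)&(row[:,1]>120))[0]+295
    print(r,m.min() if len(m) else None,m.max() if len(m) else None,len(m))
```

```text
[0.57210685 0.05740143 0.2       ] [ 0.63732132 -0.00064066  0.2       ] [0.60471409 0.02838038 0.2       ] 0.08730298695516313 y az 48.33032413684709
180 309 333 25
192 309 334 26
204 311 335 25
216 312 336 25
228 312 336 25
240 314 337 24
252 314 339 26
264 315 338 24
276 316 340 25
288 316 341 26
300 318 341 24
312 319 342 24
```

Run:
```python
from h import *
import pickle
d=pickle.load(open('w1.pkl','rb'))
a,b=atz(d,(321,180),.2),atz(d,(330.5,312),.2)
print(a,b,'y az',np.degrees(np.arctan2(*(b-a)[1::-1]))+90)
n=np.array([b[1]-a[1],a[0]-b[0]]);n/=np.linalg.norm(n)
for P in([.606,.022],[.605,.0225]): print('axis offset from plate line mm',n@(np.array(P)-a[:2])*1000)
print('disc',atz(d,(326,195.5),.07),proj(d,[.606,.022,.07]))
```

```text
[0.57251151 0.05546573 0.2       ] [0.63453895 0.00249144 0.2       ] y az 49.50114590554176
axis offset from plate line mm 3.6994516320425452
axis offset from plate line mm 3.96867499510938
disc [0.60070763 0.03349411 0.07      ] [[321.07436403 208.21403812]]
```

Run:
```python
from h import *
import pickle
from scipy.optimize import least_squares
w=pickle.load(open('w1.pkl','rb'));d=pickle.load(open('d0.pkl','rb'))
th=np.linspace(0,2*np.pi,721)
def bb(c,p):
    q=proj(c,np.c_[p[0]+.112*np.cos(th),p[1]+.112*np.sin(th),0*th+.07]);return np.r_[q.min(0),q.max(0)]
obs={'w':(w,[204,76,448,316]),'t':(d['top'],[250+181/4.4,185+62/4.4,250+566/4.4,185+441/4.4]),'s':(d['side'],[270+74/4.2,0,270+482/4.2,0])}
for k,(c,o) in obs.items():
    m=np.array([1,k!='s',1,0 if k!='t' else 1])
    f=least_squares(lambda p:(bb(c,p)-o)*m,[.606,.022]);print(k,f.x,f.fun)
```

```text
w [0.60888867 0.02545123] [-0.52947381  0.08823305  0.52905029  0.        ]
t [0.60637676 0.02282936] [-0.41066499  0.01427021  0.40953481 -0.02722168]
s [0.61858606 0.03495307] [0.00000000e+00 0.00000000e+00 5.68434189e-14 0.00000000e+00]
```

Run:
```python
from h import *
todo([.608,.0245,.163],49)
```

```text
shift [-0.002   0.0021  0.0977] yaz 45.49 q [ -4.7  -0.4  93.1   0.   87.4 -50.2] pos [0.6052 0.0244 0.2607] zax [-0.001  0.001 -1.   ]
turn rad -0.061296084329625
```

```bash
python3 -m jog '[[[-0.002,0.002,0.02],[0,0,-0.06]],[[-0.002,0.002,0.045],[0,0,-0.06]],[[-0.002,0.002,0.07],[0,0,-0.06]],[[-0.002,0.002,0.09],[0,0,-0.06]],[[-0.002,0.002,0.0975],[0,0,-0.06]]]'
python3 -m jog '[[[0,0,0],[0,0,0]],[[0,0,0],[0,0,0]],[[0,0,0],[0,0,0]],[[0,0,0],[0,0,0]],[[0,0,0],[0,0,0]]]' 0 80
python3 -m jog '[[[0,0,0],[0,0,0]],[[0,0,0],[0,0,0]],[[0,0,0],[0,0,0]]]'
python3 - <<'E'
from h import *
todo([.608,.0245,.163],49)
o=ctrl.get_obs();print(o['contact_force'],o['wrist_torque'])
E
```

```text
t: 2.35
tool_pos: [0.6063, 0.0257, 0.1609]
tool_rot: [-1.097, -2.939, 0.002]
contact_force: [-0.1, 0.3, -0.5]
opening: 0.0854
grip_force: 0.0
t: 2.85
tool_pos: [0.609, 0.0239, 0.1649]
tool_rot: [1.101, 2.941, 0.0]
contact_force: [-4.6, -0.7, 12.9]
opening: 0.0131
grip_force: 78.0
t: 3.15
tool_pos: [0.6089, 0.0239, 0.165]
tool_rot: [1.101, 2.941, 0.0]
contact_force: [-1.7, -0.4, 5.8]
opening: 0.0131
grip_force: 78.8
shift [ 0.0011 -0.0002  0.002 ] yaz 48.94 q [ -4.7   3.7  98.2  -0.   78.1 -53.7] pos [0.6089 0.0239 0.165 ] zax [ 0.001 -0.    -1.   ]
turn rad -0.001046489476139101
[-1.6631712  -0.41532272  5.76843137] [-0.16059001  0.32599687  0.087693  ]
```

```bash
python3 -m jog '[[[0,0,0],[0,0,0.12]],[[0,0,0],[0,0,0.24]],[[0,0,0],[0,0,0.36]],[[0,0,0],[0,0,0.48]],[[0,0,0],[0,0,0.6]]]'
python3 - <<'E'
from h import *
todo([.608,.0245,.163])
o=ctrl.get_obs();print(o['contact_force'],o['wrist_torque'],o['grip_force'])
E
```

```text
t: 3.65
tool_pos: [0.6081, 0.0234, 0.165]
tool_rot: [-1.928, -2.48, 0.003]
contact_force: [-6.4, -2.3, 8.2]
opening: 0.0133
grip_force: 79.4
shift [0.0011 0.0002 0.002 ] yaz 14.28 q [ -4.8   3.7  98.2  -0.1  78.2 -19. ] pos [0.6081 0.0234 0.165 ] zax [-0.001 -0.002 -1.   ]
[-6.37547556 -2.30656382  8.17587394] [-0.28450585  0.78036928  0.23040558] 79.40340172033757
```

```bash
python3 -m jog '[[[0,0,0],[0,0,0.13]],[[0,0,0],[0,0,0.26]],[[0,0,0],[0,0,0.39]],[[0,0,0],[0,0,0.52]],[[0,0,0],[0,0,0.65]]]'
python3 -m jog '[[[0,0,0],[0,0,0.13]],[[0,0,0],[0,0,0.26]],[[0,0,0],[0,0,0.39]],[[0,0,0],[0,0,0.52]],[[0,0,0],[0,0,0.65]]]'
python3 -m jog '[[[0,0,0],[0,0,0.13]],[[0,0,0],[0,0,0.26]],[[0,0,0],[0,0,0.39]],[[0,0,0],[0,0,0.52]],[[0,0,0],[0,0,0.65]]]'
python3 - <<'E'
from h import *
todo([.608,.0245,.163])
o=ctrl.get_obs();print(o['contact_force'],o['wrist_torque'],o['grip_force'])
E
```

```text
t: 4.15
tool_pos: [0.6071, 0.0235, 0.165]
tool_rot: [-2.618, -1.734, 0.007]
contact_force: [-11.0, -1.3, 9.9]
opening: 0.0131
grip_force: 79.7
t: 4.65
tool_pos: [0.6062, 0.0241, 0.165]
tool_rot: [-3.034, -0.808, 0.01]
contact_force: [-14.1, 0.4, 11.5]
opening: 0.0129
grip_force: 80.0
t: 5.15
tool_pos: [0.606, 0.0252, 0.165]
tool_rot: [-3.134, 0.203, 0.011]
contact_force: [-14.1, 3.2, 11.6]
opening: 0.0124
grip_force: 80.1
shift [0.0021 0.0004 0.002 ] yaz -97.41 q [-4.7  3.6 98.3  0.1 78.5 92.7] pos [0.606  0.0252 0.165 ] zax [-0.007  0.002 -1.   ]
[-14.08005388   3.16833442  11.61463689] [0.48386762 1.86557047 0.31843462] 80.10425605578348
```

```bash
python3 -m jog '[[[-0.002,0,0],[0,0,0.13]],[[-0.002,0,0],[0,0,0.26]],[[-0.002,0,0],[0,0,0.39]],[[-0.002,0,0],[0,0,0.52]],[[-0.002,0,0],[0,0,0.65]]]'
python3 -m jog '[[[0,0,0],[0,0,0.13]],[[0,0,0],[0,0,0.26]],[[0,0,0],[0,0,0.39]],[[0,0,0],[0,0,0.52]],[[0,0,0],[0,0,0.65]]]'
python3 - <<'E'
from h import *
todo([.608,.0245,.163])
o=ctrl.get_obs();print(o['contact_force'],o['wrist_torque'],o['grip_force'])
E
```

```text
t: 5.65
tool_pos: [0.6065, 0.0261, 0.165]
tool_rot: [-2.903, 1.192, 0.002]
contact_force: [-2.5, 5.9, 7.0]
opening: 0.0129
grip_force: 79.3
t: 6.15
tool_pos: [0.6074, 0.0266, 0.165]
tool_rot: [-2.369, 2.055, 0.001]
contact_force: [2.3, 6.9, 4.1]
opening: 0.0133
grip_force: 79.0
shift [ 0.0022 -0.0003  0.002 ] yaz -171.88 q [ -4.6   3.4  98.4   0.3  78.  167.2] pos [0.6074 0.0266 0.165 ] zax [ 0.003  0.004 -1.   ]
[2.27450152 6.87679009 4.070252  ] [0.95589423 0.05167312 0.3303314 ] 78.96021511405706
```

```bash
python3 -m jog '[[[0,0,0],[0,0,0]],[[0,0,0],[0,0,0]],[[0,0,0],[0,0,0]],[[0,0,-0.03],[0,0,0]],[[0,0,-0.068],[0,0,0]]]' 1
python3 -m jog '[[[0,0,0],[0,0,-0.126]],[[0,0,0],[0,0,-0.252]],[[0,0,0],[0,0,-0.378]],[[0,0,0],[0,0,-0.504]],[[0,0,0],[0,0,-0.63]]]'
python3 - <<'E'
from h import *
todo([.607,.026,.165])
E
```

```text
t: 6.65
tool_pos: [0.6047, 0.0241, 0.2291]
tool_rot: [2.374, -2.051, -0.008]
contact_force: [1.0, -0.5, -0.2]
opening: 0.084
grip_force: 0.0
t: 7.15
tool_pos: [0.6064, 0.024, 0.2314]
tool_rot: [2.9, -1.208, -0.001]
contact_force: [0.3, -0.7, -1.1]
opening: 0.0855
grip_force: 0.0
shift [-0.001  -0.0019  0.0664] yaz -135.24 q [ -4.8   0.6  94.9  -0.   84.6 130.5] pos [0.6064 0.024  0.2314] zax [-0.001 -0.    -1.   ]
```

```bash
python3 -m jog '[[[0,0,0],[0,0,-0.14]],[[0,0,0],[0,0,-0.28]],[[0,0,0],[0,0,-0.42]],[[0,0,0],[0,0,-0.56]],[[0,0,0],[0,0,-0.7]]]'
python3 -m jog '[[[0,0,0],[0,0,-0.14]],[[0,0,0],[0,0,-0.28]],[[0,0,0],[0,0,-0.42]],[[0,0,0],[0,0,-0.56]],[[0,0,0],[0,0,-0.7]]]'
python3 -m jog '[[[0,0,0],[0,0,-0.14]],[[0,0,0],[0,0,-0.28]],[[0,0,0],[0,0,-0.42]],[[0,0,0],[0,0,-0.56]],[[0,0,0],[0,0,-0.7]]]'
python3 -m jog '[[[0,0,0],[0,0,-0.14]],[[0,0,0],[0,0,-0.28]],[[0,0,0],[0,0,-0.41]],[[0,0,0],[0,0,-0.41]]]'
python3 - <<'E'
from h import *
todo([.607,.0255,.164],8.1)
d=snap('wrist','w2.png')
E
```

```text
t: 7.65
tool_pos: [0.6064, 0.024, 0.2313]
tool_rot: [3.138, -0.14, -0.001]
contact_force: [0.9, 0.7, 0.6]
opening: 0.0854
grip_force: 0.0
t: 8.15
tool_pos: [0.6064, 0.024, 0.2313]
tool_rot: [-2.996, -0.945, 0.001]
contact_force: [0.3, -0.7, -0.3]
opening: 0.0856
grip_force: 0.0
t: 8.65
tool_pos: [0.6064, 0.024, 0.2314]
tool_rot: [-2.49, -1.915, 0.001]
contact_force: [0.4, -0.5, -0.7]
opening: 0.0856
grip_force: 0.0
t: 9.05
tool_pos: [0.6064, 0.024, 0.2314]
tool_rot: [-2.056, -2.375, 0.001]
contact_force: [-0.9, 0.4, -0.3]
opening: 0.0854
grip_force: 0.0
shift [0.0014 0.0009 0.0674] yaz 8.25 q [ -4.8   0.6  94.9  -0.   84.6 -13. ] pos [0.6064 0.024  0.2314] zax [-0.001 -0.    -1.   ]
turn rad 0.0025934972747219055
```

View pics/w2.png

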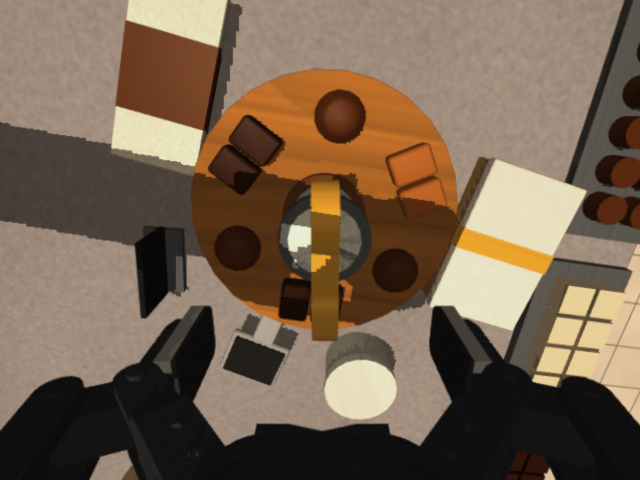

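The plate is vertical in the image at column 325, between the fingers (midpoint about 322). It's aligned, so I'll lower and grip.

```bash
python3 -m jog '[[[0.001,0.001,0.02],[0,0,0]],[[0.001,0.001,0.045],[0,0,0]],[[0.001,0.001,0.06],[0,0,0]],[[0.001,0.001,0.067],[0,0,0]],[[0.001,0.001,0.067],[0,0,0]]]'
python3 -m jog '[[[0,0,0],[0,0,0]],[[0,0,0],[0,0,0]],[[0,0,0],[0,0,0]],[[0,0,0],[0,0,0]],[[0,0,0],[0,0,0]]]' 0 80
python3 -m jog '[[[0,0,0],[0,0,0.12]],[[0,0,0],[0,0,0.24]],[[0,0,0],[0,0,0.36]],[[0,0,0],[0,0,0.48]],[[0,0,0],[0,0,0.6]]]'
python3 -m jog '[[[0,0,0],[0,0,0.12]],[[0,0,0],[0,0,0.24]],[[0,0,0],[0,0,0.36]],[[0,0,0],[0,0,0.48]],[[0,0,0],[0,0,0.6]]]'
python3 - <<'E'
from h import *
todo([.608,.0245,.163])
o=ctrl.get_obs();print(o['contact_force'],o['wrist_torque'],o['grip_force'])
E
```

```text
t: 9.6
tool_pos: [0.6067, 0.0254, 0.1635]
tool_rot: [-2.056, -2.373, 0.002]
contact_force: [-1.0, -0.5, -0.5]
opening: 0.0851
grip_force: 0.0
t: 10.1
tool_pos: [0.6076, 0.0254, 0.1654]
tool_rot: [2.056, 2.375, 0.001]
contact_force: [-1.5, 0.4, 11.4]
opening: 0.0127
grip_force: 77.5
t: 10.6
tool_pos: [0.6079, 0.0254, 0.1655]
tool_rot: [2.669, 1.656, 0.002]
contact_force: [1.3, -0.1, 1.6]
opening: 0.013
grip_force: 78.8
t: 11.1
tool_pos: [0.6081, 0.0252, 0.1655]
tool_rot: [3.039, 0.793, 0.003]
contact_force: [1.5, -1.1, 0.8]
opening: 0.013
grip_force: 78.7
shift [-0.0004  0.0006  0.0025] yaz -60.74 q [-4.6  3.5 98.3 -0.  78.1 56.1] pos [0.6081 0.0252 0.1655] zax [ 0.002 -0.001 -1.   ]
[ 1.51768764 -1.08223063  0.78400211] [-0.14900939 -0.11202089  0.32706382] 78.69662046432495
```

```bash
cat > st.py <<'E'
from h import *
o=ctrl.get_obs();Rm=R.from_rotvec(o['tool_rot']).as_matrix()
print('yaz',np.degrees(np.arctan2(Rm[1,1],Rm[0,1])).round(2),'tq',o['wrist_torque'].round(2),'eff6',o['effort'][5].round(2),'q6',np.degrees(o['q'][5]).round(2))
E
python3 -m jog '[[[0,0,0],[0,0,0.06]],[[0,0,0],[0,0,0.12]],[[0,0,0],[0,0,0.18]]]'; python3 st.py
python3 -m jog '[[[0,0,0],[0,0,0.06]],[[0,0,0],[0,0,0.12]],[[0,0,0],[0,0,0.18]]]'; python3 st.py
```

```text
t: 11.4
tool_pos: [0.6081, 0.0252, 0.1655]
tool_rot: [3.097, 0.521, 0.003]
contact_force: [2.3, -1.4, 0.4]
opening: 0.0132
grip_force: 78.7
yaz -70.91 tq [-0.12 -0.1   0.3 ] eff6 -0.19 q6 66.3
t: 11.7
tool_pos: [0.6081, 0.0251, 0.1655]
tool_rot: [3.131, 0.24, 0.003]
contact_force: [2.4, -2.0, 0.2]
opening: 0.0128
grip_force: 78.7
yaz -81.23 tq [-0.22 -0.14  0.29] eff6 -0.19 q6 76.62
```

```bash
python3 -m jog '[[[0,0,0],[0,0,0.06]],[[0,0,0],[0,0,0.12]],[[0,0,0],[0,0,0.18]]]'; python3 st.py
python3 -m jog '[[[0,0,0],[0,0,0.04]],[[0,0,0],[0,0,0.08]],[[0,0,0],[0,0,0.12]]]'; python3 st.py
```

```text
t: 12.0
tool_pos: [0.6081, 0.025, 0.1655]
tool_rot: [3.14, -0.042, 0.003]
contact_force: [2.9, -2.0, 0.7]
opening: 0.0127
grip_force: 78.7
yaz -91.55 tq [-0.22 -0.18  0.29] eff6 -0.19 q6 86.93
t: 12.3
tool_pos: [0.6081, 0.0249, 0.1655]
tool_rot: [3.132, -0.229, 0.003]
contact_force: [2.7, -1.9, 0.4]
opening: 0.013
grip_force: 78.7
yaz -98.37 tq [-0.22 -0.14  0.31] eff6 -0.03 q6 93.76
```

```bash
python3 -m jog '[[[0,0,0],[0,0,0.04]],[[0,0,0],[0,0,0.08]],[[0,0,0],[0,0,0.12]]]'; python3 st.py
python3 -m jog '[[[0,0,0],[0,0,0.04]],[[0,0,0],[0,0,0.08]]]'; python3 st.py
```

```text
t: 12.6
tool_pos: [0.6081, 0.0249, 0.1656]
tool_rot: [3.113, -0.407, 0.004]
contact_force: [2.0, -3.0, 1.2]
opening: 0.013
grip_force: 110.3
yaz -104.88 tq [-0.27 -0.14  2.87] eff6 2.54 q6 100.31
t: 12.8
tool_pos: [0.6081, 0.0249, 0.1657]
tool_rot: [3.095, -0.52, 0.004]
contact_force: [0.9, -3.5, 1.4]
opening: 0.0131
grip_force: 171.6
yaz -109.08 tq [-0.26 -0.09  5.09] eff6 4.73 q6 104.56
```

```bash
python3 -m jog '[[[0,0,0],[0,0,0.04]],[[0,0,0],[0,0,0.08]]]'; python3 st.py
```

```text
t: 13.0
tool_pos: [0.6081, 0.0248, 0.1658]
tool_rot: [3.072, -0.632, 0.005]
contact_force: [0.8, -3.7, 1.6]
opening: 0.0129
grip_force: 244.4
yaz -113.23 tq [-0.33 -0.07  7.52] eff6 7.19 q6 108.78
```

The hard stop came at a yaw of about -99°: torque jumped from 0.3 to 7.5 N m. I'll back off the overtravel, then release.

```bash
python3 -m jog '[[[0,0,0],[0,0,-0.08]],[[0,0,0],[0,0,-0.16]],[[0,0,0],[0,0,-0.23]],[[0,0,0],[0,0,-0.23]]]'; python3 st.py
python3 -m jog '[[[0,0,0],[0,0,0]],[[0,0,0],[0,0,0]],[[0,0,0],[0,0,0]],[[0,0,-0.03],[0,0,0]],[[0,0,-0.075],[0,0,0]]]' 1
python3 - <<'E'
from h import *
import pickle
d=snap('wrist','w3.png')
todo([.559,-.149,.12])
pickle.dump(d,open('w3.pkl','wb'))
E
```

```text
t: 13.4
tool_pos: [0.6081, 0.0249, 0.1655]
tool_rot: [3.126, -0.305, 0.003]
contact_force: [2.9, -3.6, 0.6]
opening: 0.0128
grip_force: 78.9
yaz -101.16 tq [-0.28 -0.2   0.47] eff6 0.12 q6 96.56
t: 13.9
tool_pos: [0.6049, 0.0258, 0.2362]
tool_rot: [-3.126, 0.307, 0.014]
contact_force: [0.8, 0.1, 0.2]
opening: 0.0834
grip_force: 0.0
shift [-0.0172  0.1812  0.1284] yaz -101.21 q [-4.6  0.1 93.7  0.  85.6 96.6] pos [0.6099 0.0254 0.2488] zax [ 0.009 -0.    -1.   ]
```

View pics/w3.png

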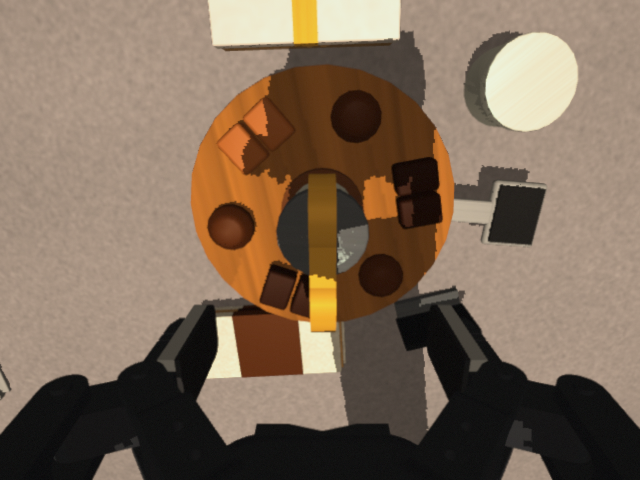

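The wrist view shows the key free, the pad at (515,212), and no goods displaced. Next I'll move over the pad with the fingers shut, turned tangentially.

```bash
python3 -m jog '[[[-0.003,0.04,0],[0,0,0]],[[-0.007,0.08,0],[0,0,-0.14]],[[-0.01,0.12,0],[0,0,-0.28]],[[-0.014,0.155,0],[0,0,-0.42]],[[-0.017,0.181,0],[0,0,-0.56]]]' 0 40
python3 -m jog '[[[0,0,0.02],[0,0,-0.14]],[[0,0,0.04],[0,0,-0.28]],[[0,0,0.06],[0,0,-0.42]],[[0,0,0.08],[0,0,-0.56]],[[0,0,0.1],[0,0,-0.7]]]'
python3 -m jog '[[[0,0,0.02],[0,0,-0.14]],[[0,0,0.03],[0,0,-0.23]],[[0,0,0.03],[0,0,-0.23]]]'
python3 - <<'E'
from h import *
todo([.558,-.150,.08],-15.7)
import pickle
d=snap('side','s2.png')
print(proj(d,[ctrl.get_obs()['tool_pos'],[.558,-.15,.046]]))
x,y=270,180
cv2.imwrite('pics/s2c.png',cv2.resize(d['image'][y:y+180,x:x+200],None,fx=3,fy=3))
E
```

```text
t: 14.45
tool_pos: [0.5548, -0.1506, 0.2399]
tool_rot: [3.088, 0.576, 0.0]
contact_force: [1.3, -0.3, -0.2]
opening: 0.0122
grip_force: 0.0
t: 14.95
tool_pos: [0.5556, -0.1488, 0.1391]
tool_rot: [2.703, 1.601, 0.001]
contact_force: [0.1, -0.1, 0.1]
opening: -0.0
grip_force: 0.0
t: 15.25
tool_pos: [0.5542, -0.1481, 0.1075]
tool_rot: [-2.504, -1.892, 0.003]
contact_force: [-0.4, 0.6, 0.4]
opening: -0.0001
grip_force: 0.0
shift [-0.0008  0.0043  0.0275] yaz -15.86 q [-22.4   2.4 105.3   0.   72.5  -6.6] pos [ 0.5542 -0.1481  0.1075] zax [-0.004  0.002 -1.   ]
turn rad -0.002733830968652542
[[372.78817578 285.90907843]
 [373.36350048 309.60585985]]
```

View pics/s2c.png

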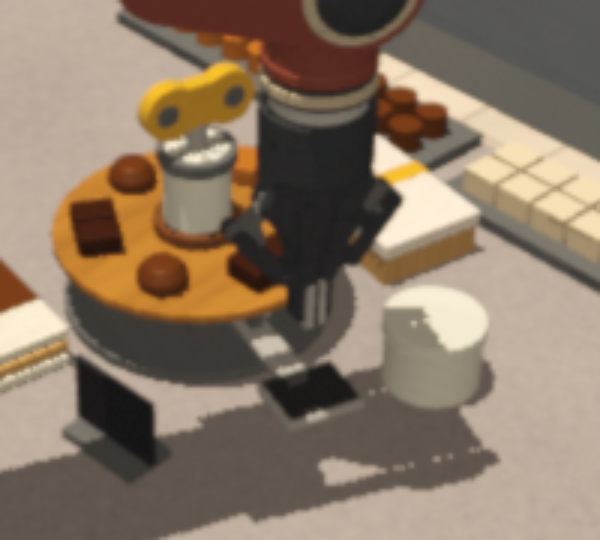

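```bash
python3 -m jog '[[[-0.003,0.003,0.02],[0,0,0]],[[-0.003,0.003,0.04],[0,0,0]],[[-0.003,0.003,0.055],[0,0,0]],[[-0.003,0.003,0.055],[0,0,0]]]'
python3 -m jog '[[[0,0,0.008],[0,0,0]],[[0,0,0.016],[0,0,0]],[[0,0,0.023],[0,0,0]],[[0,0,0.028],[0,0,0]],[[0,0,0.031],[0,0,0]]]'
python3 -m jog '[[[0,0,0.001],[0,0,0]],[[0,0,0.002],[0,0,0]]]'
```

```text
t: 15.7
tool_pos: [0.5563, -0.1519, 0.0529]
tool_rot: [-2.504, -1.891, 0.003]
contact_force: [-0.4, 0.9, -0.8]
opening: -0.0002
grip_force: 0.0
t: 16.2
tool_pos: [0.5592, -0.1528, 0.0251]
tool_rot: [2.504, 1.893, 0.004]
contact_force: [-0.5, 1.8, 7.0]
opening: 0.0
grip_force: 3.3
t: 16.4
tool_pos: [0.5592, -0.1527, 0.0234]
tool_rot: [2.505, 1.893, 0.004]
contact_force: [-0.8, 0.9, 7.1]
opening: -0.0
grip_force: 3.4
```

Still on the spring (7 N), so I'll keep going down to the stop.

```bash
python3 -m jog '[[[0,0,0.0015],[0,0,0]],[[0,0,0.003],[0,0,0]],[[0,0,0.003],[0,0,0]]]'
python3 -m jog '[[[0,0,0.001],[0,0,0]],[[0,0,0.002],[0,0,0]],[[0,0,0.002],[0,0,0]]]'
```

```text
t: 16.7
tool_pos: [0.5594, -0.1524, 0.0206]
tool_rot: [2.505, 1.893, 0.005]
contact_force: [-0.6, 1.7, 7.8]
opening: 0.0
grip_force: 3.6
t: 17.0
tool_pos: [0.5595, -0.1524, 0.02]
tool_rot: [2.505, 1.894, 0.004]
contact_force: [-4.9, 3.4, 14.9]
opening: -0.0001
grip_force: 7.1
```

```bash
python3 -m jog '[[[0,0,0.001],[0,0,0]],[[0,0,0.001],[0,0,0]],[[0,0,0.001],[0,0,0]]]'
python3 -m jog '[[[0,0,-0.02],[0,0,0]],[[0,0,-0.05],[0,0,0]],[[0,0,-0.09],[0,0,0]],[[0,0,-0.13],[0,0,0]],[[0,0,-0.17],[0,0,0]]]'
python3 - <<'E'
from h import *
d=snap('top','t3.png')
E
python3 -m jog '[[[-0.04,0,0],[0,0,0]],[[-0.08,0,0],[0,0,0]],[[-0.12,0,0],[0,0,0]],[[-0.12,0,0],[0,0,0]],[[-0.12,0,0],[0,0,0]]]'
python3 -m jog '[[[0,0,0],[0,0,0]],[[0,0,0],[0,0,0]],[[0,0,0],[0,0,0]],[[0,0,0],[0,0,0]],[[0,0,0],[0,0,0]]]'
python3 -m jog '[[[0,0,0],[0,0,0]],[[0,0,0],[0,0,0]],[[0,0,0],[0,0,0]],[[0,0,0],[0,0,0]],[[0,0,0],[0,0,0]]]'
python3 -m jog '[[[0,0,0],[0,0,0]],[[0,0,0],[0,0,0]],[[0,0,0],[0,0,0]],[[0,0,0],[0,0,0]],[[0,0,0],[0,0,0]]]'
python3 -m jog '[[[0,0,0],[0,0,0]],[[0,0,0],[0,0,0]],[[0,0,0],[0,0,0]],[[0,0,0],[0,0,0]],[[0,0,0],[0,0,0]]]'
python3 - <<'E'
from h import *
import time
a=snap('top','t4.png')['image']
b=snap('side','s4.png')['image']
c=snap('top','t5.png')['image']
print('moving diff',np.abs(a[190:300,285:385].astype(int)-c[190:300,285:385]).mean())
cv2.imwrite('pics/end.png',np.hstack([c[140:340,230:430],b[190:390,250:450]]).repeat(2,0).repeat(2,1))
E
```

```text
t: 17.3
tool_pos: [0.5596, -0.1524, 0.0197]
tool_rot: [2.505, 1.894, 0.004]
contact_force: [-6.6, 4.6, 19.4]
opening: 0.0
grip_force: 9.2
t: 17.8
tool_pos: [0.5574, -0.1523, 0.187]
tool_rot: [-2.506, -1.894, -0.0]
contact_force: [0.8, 0.1, 0.6]
opening: 0.0001
grip_force: 0.0
t: 18.35
tool_pos: [0.5247, -0.2684, 0.1853]
tool_rot: [-2.507, -1.892, -0.001]
contact_force: [-0.3, 0.4, -0.7]
opening: 0.0001
grip_force: 0.0
t: 18.85
tool_pos: [0.5251, -0.2675, 0.1858]
tool_rot: [2.505, 1.896, 0.0]
contact_force: [0.4, -0.1, 0.1]
opening: -0.0001
grip_force: 0.0
t: 19.35
tool_pos: [0.5249, -0.268, 0.1858]
tool_rot: [-2.506, -1.895, -0.0]
contact_force: [1.2, 0.4, -0.3]
opening: 0.0002
grip_force: 0.0
t: 19.85
tool_pos: [0.5249, -0.268, 0.1858]
tool_rot: [-2.506, -1.895, 0.0]
contact_force: [-0.5, 0.1, 0.9]
opening: -0.0001
grip_force: 0.0
t: 20.35
tool_pos: [0.525, -0.268, 0.1858]
tool_rot: [-2.506, -1.895, -0.0]
contact_force: [0.1, 0.3, -0.0]
opening: -0.0004
grip_force: 0.0
moving diff 0.3895757575757576
```

View pics/end.png

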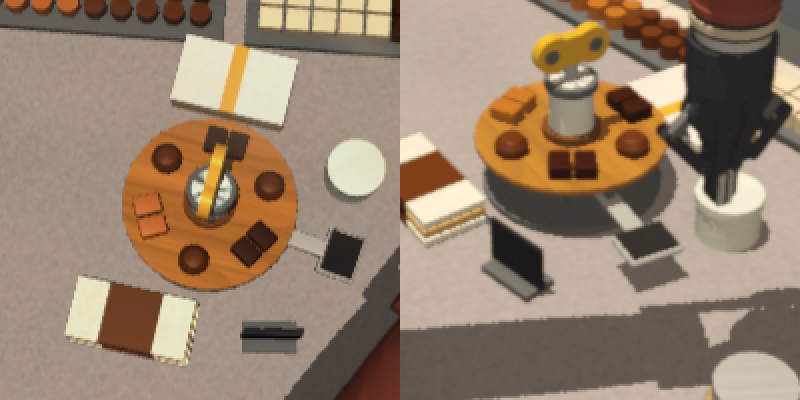

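The end views show the pedal up and the disc back in its starting relation to the key, so the spring has run down. All the goods look in place. One last check that it has stopped moving, then I'll hand in.

```bash
python3 -m jog '[[[0,0,0],[0,0,0]],[[0,0,0],[0,0,0]],[[0,0,0],[0,0,0]],[[0,0,0],[0,0,0]],[[0,0,0],[0,0,0]]]' >/dev/null
python3 -m jog '[[[0,0,0],[0,0,0]],[[0,0,0],[0,0,0]],[[0,0,0],[0,0,0]],[[0,0,0],[0,0,0]],[[0,0,0],[0,0,0]]]' >/dev/null
python3 - <<'E'
from h import *
o=cv2.imread('pics/t5.png').astype(int);c=snap('top','t6.png')['image'].astype(int)
print(np.abs(o-c)[190:300,285:385].mean(),np.abs(o-c)[190:300,285:385].max())
i=cv2.imread('pics/top0.png').astype(int)
for n,(u,v,w,h) in dict(gift=(312,152,70,55),tin=(388,205,40,36),tab=(258,272,75,55),sign=(345,295,42,26),tongs=(145,220,40,85),bowl=(470,185,50,50),jar=(475,295,50,48)).items():
    print(n,np.abs(i-c)[v:v+h,u:u+w].mean().round(2))
E
```

```text
0.3934848484848485 4
gift 11.65
tin 11.33
tab 11.0
sign 9.0
tongs 11.53
bowl 24.53
jar 25.58
```

```bash
python3 -c "
from station import job
print(job.finish_job())"
```

```text
the job is handed in; nothing more can be done
None
```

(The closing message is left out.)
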